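Wind the blue bench timer in the soil laboratory

TASK

Wind the blue clockwork timer fully: turn its wing key clockwise (seen from above) until the red wing stops over the red mark on the dial, then let go. Do it the way one winds a spring, in two or more short turns of about a quarter turn or less, letting go of the key between turns. Leave the keys of the cream and green timers alone.

Things in the scene. Friction and masses are not known exactly. Their poses are not given: they have to be found in the camera images.
- blue_key (a joint): Winding angle (rad) of the wing key on the blue timer: starts at 0 to 0.3, grows as the key turns clockwise seen from above, hard stop at 2.6 (fully wound, red wing over the dial's red mark). It stays where it is let go; turning takes 0.06 to 0.10 N m. The timer is a round blue case, white dial on top, 100 mm across, 60 mm high, screwed to the bench, the key upright on its centre.
- blue_key_grip (a point): Centre of the blue timer's wing key, on its vertical turning axis, 87 mm above the bench, 27 mm above the dial. The wing is an upright plate of two discs, 52 mm long (point x axis, +x to the red disc; the other is brass), 10 mm thick (y), 26 mm high (13 mm above and below this point). Grip it across its thickness. The point turns with the key.
- cream_key (a joint): Winding angle (rad) of the same key on the cream timer, a bystander of the same size; it starts at 0 and is to be left alone.
- green_key (a joint): Winding angle (rad) of the same key on the green timer, a bystander of the same size; it starts at 0 and is to be left alone.

How it is judged:
On the way, in this order (a step that is already met when the one before it is completed fails the run):
1. the blue key has been turned part of the way and let go (value of joint blue_key between 0.5 and 2.1 rad and contact force between blue_key and anything else below 0.1 N), for 0.1 s.
2. the blue key is wound to its stop (value of joint blue_key above 2.3 rad), for 0.1 s.
At the end, for the whole second after the job is handed in: The blue timer's key stands within 0.3 rad (17 degrees) of its stop, that is above 2.3 rad, and has been let go (value of joint blue_key above 2.3 rad and contact force between blue_key and anything else below 0.1 N); the robot touches nothing.
It fails at once if the cream timer's key is turned by more than 0.3 rad (value of joint cream_key above 0.3 rad).
It fails at once if the green timer's key is turned by more than 0.3 rad (value of joint green_key above 0.3 rad).
It also fails if it takes over 42 s, if anything falls off the work surface, if the arm or the gripper's body presses on something with over 40 N, if the wrist force passes 120 N, or if a joint passes its speed limit or range.

ROBOT

A 7-joint arm with a two-finger parallel gripper is mounted at the origin on the work surface. World frame = base frame: x ahead of the robot, y to its left, z up, the work surface at z = 0. Lengths are in m, angles in rad, forces in N, time in s.
With the tool pointing down it reaches from about 0.35 to 0.775 m from the base axis. Payload 3.1 kg.
Tool frame: the origin (TCP) lies midway between the tips of the shut fingers; the grasp point (between the pads) lies 19 mm behind it; z points along the fingers, y is the line along which they close (so a half turn about z gives the same grasp; the last joint's range is limited). The gripper opens to 85 mm and grips with 20 to 120 N. Pads are 22 mm wide; open, the fingers measure 114 mm over their backs; the gripper's body (76 mm by 85 mm) begins 54 mm behind the grasp point. The pads swing forward as they close: fully open they stand 13 mm farther back than shut.
Start: joints at [-1.189, 0.311, 0.014, 1.512, -0.004, 1.319, -0.027], TCP at [0.226, 0.501, 0.211] pointing down, gripper open.
Joint ranges: [-2.7, 2.7], [-0.3, 1.91], [-1.27, 1.3], [0.12, 2.57], [-1.44, 4.58], [0.2, 2.03], [-3.05, 3.05]. Speed limits (rad/s): [2.79, 2.79, 3.14, 3.14, 3.14, 3.14, 3.14].

INTERFACE

Orientations are given as a unit quaternion [w, x, y, z].
In Python, from workcell import robot gives the robot as it stands.
- The arm moves only by the shell command python3 -m inch 'ROWS' [FORCE]. ROWS is JSON, a list that holds one entry, the list of rows, each a list of 7 numbers: the shift along the tool's x, y, z in m, then the turn, a rotation vector about the tool's x, y, z in rad, then the opening, from -1 (shut) to 1 (fully open), so that 0 is half open. In form: [[[tx, ty, tz, ax, ay, az, fingers], ...]]. A call has 1 to 12 rows; each row is the pose to reach, as a shift and turn from the pose commanded when the call began, along the tool's axes at that moment; what a row does not reach only later rows make up. A row lasts 1/8 s, in which the tool goes at most 62.5 mm and 10.7 degrees, less where a joint would pass 70% of its speed; a pose out of reach is approached as far as the arm can. A call with a gripper value outside its range is refused whole. The fingers move at their own pace and stop on an object; FORCE is the grip in N (left out, the last holds). Time passes only in rows, so rows that repeat a pose let the fingers close. It gives the time, the measured TCP pose, the force, the opening and the grip force at its end, in the units of the state.
- robot.get_state(): the state, without advancing time (a new reading comes with each control period).
- robot.grab_frame(name): name is "scene" or "side" or "wrist"; returns (picture, depth): 400x640x3 uint8, red, green, blue; 400x640 float32, m along the optical axis (not along the pixel's ray), 0 where there is no reading.
- robot.camera_model(name): a dict with "camera_matrix" (3x3 intrinsics, pixels), "world_to_cam" (4x4, takes a point from world to camera coordinates). Camera axes: x right, y up, looking along -z (the intrinsics and any distortion apply to the point x, -y, -z); pixel columns grow to the right and rows downward; lengths in m; the calibration is good to about 2 mm. A picture is of the moment at which its call begins: read the wrist's pose just before it. camera_model takes no time and is no camera call; for the wrist camera it gives the pose at the moment of the call.
- robot.hand_in(): hands the job in; it is judged then, once.
Trained networks look in the newest picture that a camera, given by its name, has taken for a name from the list of things; names that differ only in an ending like _2 or _b are one class to them, and where a whole thing is asked for, a point or a joint stands for the part that bears it (a point fixed in the world has none). Each returns a list of dicts, best first, with "confidence" (0 to 1); they miss things now and then, are a little off and sometimes report something else, mostly with a low value. They report only what shows in the picture. A call takes as long as a camera call.
- robot.outline_of(query, camera): "pixels" (400x640 bool, what is visible of it).
- robot.spot_point(query, camera): "centre" ([x, y, z] in m, in the coordinates of the camera as it stood for that picture, good to about 4 mm: a listed point, or the origin of a listed thing).
The state is a dict: "clock": time; "joints": joint angles; "qvel": joint speeds; "joint_torque": joint torques, N m; "eef_pos": TCP position; "tool_rot": TCP orientation; "ft_force": force on the tool from outside, world axes, zero at the start; "wrist_torque": the same for the moment, N m; "width": finger opening in m; "finger_force": force on a finger pad.
Only numpy, scipy, OpenCV 4.12 (cv2) and the standard library are available. Lean on these libraries where they do the work, as an engineer would, in place of code of your own. Each camera call takes 0.05 s, during which the arm holds its last target. There are 200 camera calls.

## Working session

There is one attempt and no reset: what is moved stays moved. The work goes in short steps, Python scripts to look and compute and a shell command to move; the robot and the scene stay as the last step left them, time stands still between calls to the robot, and variables do not carry over. Pictures are saved under pics/ and viewed, at most 10 in all, crops included, and the job is handed in when it is done.

```bash
mkdir -p pics
cat > h.py <<'E'
import numpy as np, cv2
from workcell import robot
def snap(cam,fn=None):
    M=robot.camera_model(cam); p,d=robot.grab_frame(cam)
    if fn: cv2.imwrite('pics/'+fn,p[:,:,::-1])
    return M,p,d
def toworld(M,c): return (np.linalg.inv(M['world_to_cam'])@np.r_[c,1])[:3]
def pix2w(M,d,m):
    v,u=np.nonzero(m&(d>0)); z=d[v,u]; K=M['camera_matrix']
    P=np.c_[(u-K[0,2])/K[0,0]*z,-(v-K[1,2])/K[1,1]*z,-z,np.ones(len(z))]
    return (P@np.linalg.inv(M['world_to_cam']).T)[:,:3],u,v
E
python3 - <<'E'
from h import *
s=robot.get_state(); print({k:np.round(v,3) for k,v in s.items()})
for cam in ['scene','side']:
    M,p,d=snap(cam,cam+'0.png')
    for q in ['blue_key_grip','cream_key','green_key']:
        for r in robot.spot_point(q,cam)[:3]: print(cam,q,round(r['confidence'],2),toworld(M,r['centre']).round(3))
E
```

```text
{'clock': np.float64(0.0), 'joints': array([-1.189,  0.312,  0.014,  1.513, -0.004,  1.319, -0.027]), 'qvel': array([-0.   ,  0.   ,  0.001,  0.001,  0.   , -0.   ,  0.001]), 'joint_torque': array([-0.0000e+00, -3.7991e+01,  1.4600e-01, -2.3059e+01,  1.2000e-02,
        1.3000e-02,  0.0000e+00]), 'eef_pos': array([0.226, 0.501, 0.209]), 'tool_rot': array([-0.   ,  0.21 ,  0.978, -0.001]), 'ft_force': array([-0.343, -0.439,  0.715]), 'wrist_torque': array([-0.003,  0.017,  0.009]), 'finger_force': np.float64(0.0), 'width': np.float64(0.085)}
scene blue_key_grip 0.71 [ 0.52  -0.167  0.085]Traceback (most recent call last):
  File "<stdin>", line 6, in <module>
ValueError: it knows: blue_key_grip
```

View pics/scene0.png

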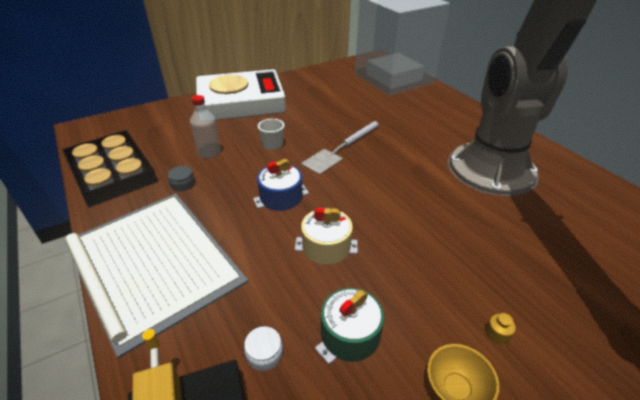

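Run:
```python
from h import *
from scipy.spatial.transform import Rotation as R
M,p,d=snap('scene')
try:
    for r in robot.outline_of('blue_key','scene')[:3]:
        P,u,v=pix2w(M,d,r['pixels']); print(r['confidence'],len(u),u.mean(),v.mean(),P.mean(0).round(3))
        k=P[:,2]>0.07; P=P[k];u=u[k];v=v[k]
        c=p[v,u].astype(int); red=(c[:,0]>1.8*c[:,1])&(c[:,0]>1.8*c[:,2])
        print('red',red.sum(),P[red].mean(0).round(4),'other',P[~red].mean(0).round(4))
except Exception as e: print(e)
s=robot.get_state(); w,x,y,z=s['tool_rot']; print(R.from_quat([x,y,z,w]).as_matrix().round(3))
```

```text
0.53 270 278.64814814814815 166.5814814814815 [ 0.516 -0.167  0.087]
red 111 [ 0.5281 -0.1658  0.0897] other [ 0.5087 -0.1634  0.0882]
[[-0.912  0.411 -0.001]
 [ 0.411  0.912 -0.001]
 [-0.    -0.001 -1.   ]]
```

The view shows the blue timer at (280,185), cream at (327,235) and green at (352,322). The blue key has its red disc to the left and brass to the right, at about (0.52, -0.167). I'll go above it.

```bash
python3 -m inch '[[[-0.1,-0.09,-0.04,0,0,-0.1,1],[-0.2,-0.18,-0.04,0,0,-0.2,1],[-0.3,-0.27,-0.04,0,0,-0.34,1],[-0.4,-0.36,-0.04,0,0,-0.34,1],[-0.543,-0.488,-0.04,0,0,-0.34,1],[-0.543,-0.488,-0.04,0,0,-0.34,1],[-0.543,-0.488,-0.04,0,0,-0.34,1],[-0.543,-0.488,-0.04,0,0,-0.34,1],[-0.543,-0.488,-0.04,0,0,-0.34,1],[-0.543,-0.488,-0.04,0,0,-0.34,1],[-0.543,-0.488,-0.04,0,0,-0.34,1],[-0.543,-0.488,-0.04,0,0,-0.34,1]]]' 60
cat > look.py <<'E'
from h import *
import sys
from scipy.spatial.transform import Rotation as R
M,p,d=snap('wrist',sys.argv[1])
s=robot.get_state(); w,x,y,z=s['tool_rot']; T=R.from_quat([x,y,z,w]).as_matrix(); e=s['eef_pos']
print('t',s['clock'],'eef',e.round(4),'j',s['joints'].round(2)); print(T.round(3))
for r in robot.spot_point('blue_key_grip','wrist')[:2]: 
    c=toworld(M,r['centre']); print('spot',r['confidence'],c.round(4),'tool',(T.T@(c-e)).round(4))
for r in robot.outline_of('blue_key','wrist')[:1]:
    P,u,v=pix2w(M,d,r['pixels']); k=(P[:,2]>0.08)&(P[:,2]<.105); P,u,v=P[k],u[k],v[k]
    c=p[v,u].astype(int); red=(c[:,0]>1.8*c[:,1])&(c[:,0]>1.8*c[:,2])
    a,b=P[red].mean(0),P[~red].mean(0); g=(a-b)[:2]
    rect=cv2.minAreaRect((P[:,:2]*1000).astype(np.float32)); print('n',red.sum(),(~red).sum(),'zmax',P[:,2].max(),'rect',rect)
    print('red',a.round(4),'brass',b.round(4),'heading deg',np.degrees(np.arctan2(g[1],g[0])),'tool x heading',np.degrees(np.arctan2(T[1,0],T[0,0])))
    m=np.r_[rect[0][0]/1000,rect[0][1]/1000,.087]; print('centre in tool',(T.T@(m-e)).round(4))
E
python3 look.py w1.png
```

```text
clock: 1.7
eef_pos: [0.5208, -0.1697, 0.2505]
tool_rot: [0.0, 0.043, 0.999, -0.001]
ft_force: [-0.9, 0.5, 0.5]
width: 0.0852
finger_force: 0.0
t 1.75 eef [ 0.5214 -0.1771  0.2502] j [-0.18  0.33  0.64  1.46 -0.19  1.42  1.94]
[[-0.996  0.093  0.001]
 [ 0.093  0.996 -0.009]
 [-0.002 -0.009 -1.   ]]
spot 0.8 [ 0.5124 -0.1636  0.0884] tool [0.0106 0.014  0.1617]
n 198 408 zmax 0.10275260227534483 rect ((515.555908203125, -167.23519897460938), (9.978689193725586, 50.888702392578125), 83.5468521118164)
red [ 0.5298 -0.1687  0.099 ] brass [ 0.5059 -0.1663  0.098 ] heading deg -5.7927510148019 tool x heading 174.6496780121407
centre in tool [0.0071 0.0107 0.1631]
```

View pics/w1.png

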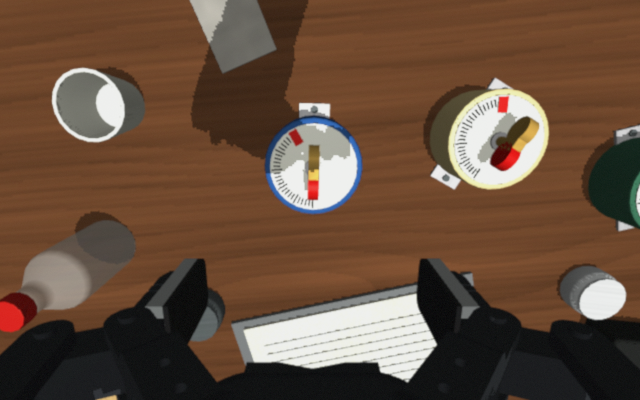

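The wrist view shows the blue key at (314,170), red end down, aligned with tool x. Its red mark is at (296,137), and cream is well clear at (499,139). I'll descend halfway and look once more, at rest.

```bash
python3 -m inch '[[[0.005,0,0.04,0,0,0,1],[0.005,0,0.08,0,0,0,1],[0.005,0,0.1,0,0,0,1],[0.005,0,0.1,0,0,0,1],[0.005,0,0.1,0,0,0,1],[0.005,0,0.1,0,0,0,1]]]'
python3 look.py w2.png
```

```text
clock: 2.6
eef_pos: [0.5165, -0.1663, 0.1521]
tool_rot: [0.001, 0.042, 0.999, -0.0]
ft_force: [0.1, -1.3, 0.8]
width: 0.0853
finger_force: 0.0
t 2.65 eef [ 0.5164 -0.1664  0.1519] j [-0.18  0.37  0.61  1.65 -0.23  1.19  1.97]
[[-0.997  0.083  0.002]
 [ 0.083  0.997 -0.   ]
 [-0.003 -0.    -1.   ]]
n 358 793 zmax 0.10199603029575141 rect ((514.880126953125, -166.99649047851562), (9.98876953125, 49.88267517089844), 83.50438690185547)
red [ 0.5291 -0.1683  0.0994] brass [ 0.5052 -0.166   0.0979] heading deg -5.522141320442882 tool x heading 175.2254892072567
centre in tool [ 0.0016 -0.0007  0.0649]
```

View pics/w2.png

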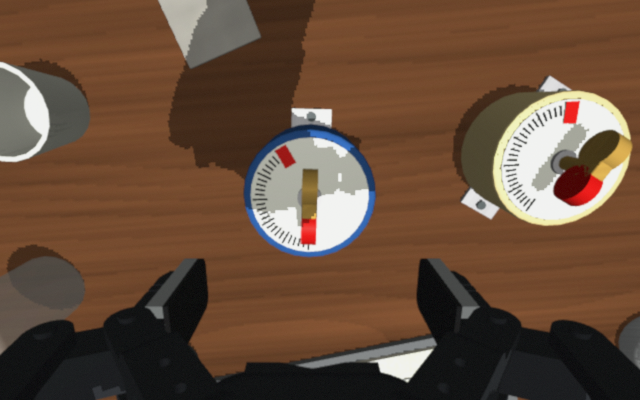

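Well aligned. Descend, then grip.

```bash
python3 -m inch '[[[0.002,0,0.04,0,0,0,1],[0.002,0,0.07,0,0,0,1],[0.002,0,0.081,0,0,0,1],[0.002,0,0.081,0,0,0,1],[0.002,0,0.081,0,0,0,-1],[0.002,0,0.081,0,0,0,-1],[0.002,0,0.081,0,0,0,-1],[0.002,0,0.081,0,0,0,-1],[0.002,0,0.081,0,0,0,-1],[0.002,0,0.081,0,0,0,-1],[0.002,0,0.081,0,0,0,-1]]]' 60
```

```text
clock: 4.12
eef_pos: [0.5136, -0.168, 0.0702]
tool_rot: [0.001, 0.043, 0.999, -0.001]
ft_force: [-2.1, -5.2, 2.7]
width: 0.0077
finger_force: 59.8
```

```bash
python3 -m inch '[[[0,0,0,0,0,0.17,-1],[0,0,0,0,0,0.34,-1],[0,0,0,0,0,0.51,-1],[0,0,0,0,0,0.68,-1],[0,0,0,0,0,0.85,-1],[0,0,0,0,0,1.0,-1],[0,0,0,0,0,1.0,-1],[0,0,0,0,0,1.0,-1],[0,0,0,0,0,1.0,-1]]]'
python3 -c "
from h import *
s=robot.get_state();print(s['joints'].round(2),s['wrist_torque'].round(3))"
```

```text
clock: 5.25
eef_pos: [0.5148, -0.1664, 0.0702]
tool_rot: [0.001, 0.515, 0.857, 0.0]
ft_force: [1.9, -4.2, 4.7]
width: 0.0076
finger_force: 59.9
[-0.31  0.52  0.82  1.76 -0.43  1.05  1.15] [-0.697 -0.527  0.015]
```

```bash
python3 -m inch '[[[0,0,0,0,0,0,1],[0,0,0,0,0,0,1],[0,0,0,0,0,0,1],[0,0,0,0,0,0,1],[0,0,0,0,0,0,1],[0,0,0,0,0,0,1],[0,0,0,0,0,0,1],[0,0,0,0,0,0,1]]]'
python3 - <<'E'
from h import *
snap('side','s1.png'); M,p,d=snap('scene'); cv2.imwrite('pics/c1.png',cv2.resize(p[120:280,200:420,::-1],None,fx=3,fy=3))
E
```

```text
clock: 6.25
eef_pos: [0.5135, -0.1661, 0.0696]
tool_rot: [0.0, 0.516, 0.857, 0.0]
ft_force: [0.7, -0.7, -0.2]
width: 0.0855
finger_force: 0.0
```

View pics/s1.png

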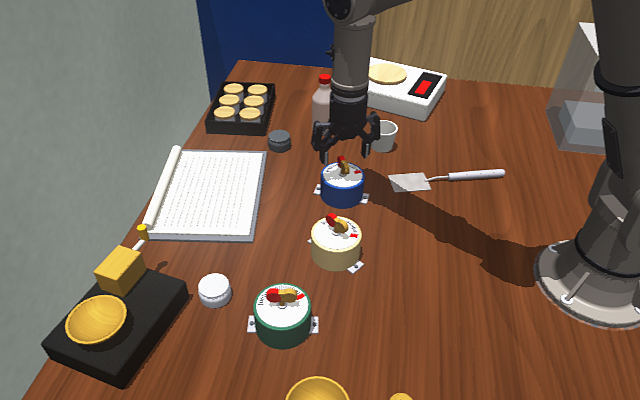

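The side view shows the fingers open and clear of the blue key at (344,165), which has turned. Now back 1 rad with the fingers open, then regrip.

```bash
python3 -m inch '[[[0,0,0,0,0,-0.17,1],[0,0,0,0,0,-0.34,1],[0,0,0,0,0,-0.51,1],[0,0,0,0,0,-0.68,1],[0,0,0,0,0,-0.85,1],[0,0,0,0,0,-1.0,1],[0,0,0,0,0,-1.0,1],[0,0,0,0,0,-1.0,1]]]'
python3 look.py w3.png
```

```text
clock: 7.35
eef_pos: [0.5135, -0.1662, 0.0696]
tool_rot: [0.0, 0.043, 0.999, -0.0]
ft_force: [0.1, -0.1, -0.3]
width: 0.0854
finger_force: 0.0
t 7.4 eef [ 0.5135 -0.1662  0.0696] j [-0.15  0.46  0.58  1.75 -0.29  1.02  2.02]
[[-0.996  0.085 -0.   ]
 [ 0.085  0.996 -0.   ]
 [ 0.    -0.    -1.   ]]
spot 0.97 [ 0.5179 -0.161   0.0895] tool [-0.0039  0.0055 -0.0199]
n 1357 2751 zmax 0.1018689154648599 rect ((515.9951782226562, -167.0426025390625), (11.168944358825684, 52.183616638183594), 27.806547164916992)
red [ 0.5208 -0.1801  0.0961] brass [ 0.5097 -0.1594  0.0946] heading deg -61.82642834155191 tool x heading 175.10121296246004
centre in tool [-0.0026 -0.0006 -0.0174]
```

View pics/w3.png

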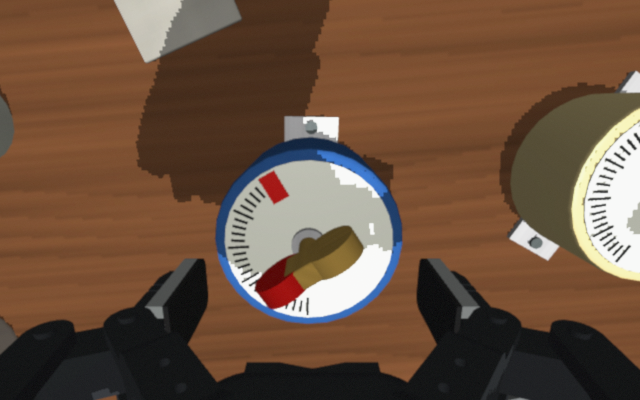

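The view shows the key turned to heading -62°, red at (280,285) and the mark at (273,187). The returned tool is now misaligned, so I go forward 1.0 rad to line up with the key, then regrip. The wrist has range to spare.

```bash
python3 -m inch '[[[0,0,0,0,0,0.17,1],[0,0,0,0,0,0.34,1],[0,0,0,0,0,0.51,1],[0,0,0,0,0,0.68,1],[0,0,0,0,0,0.85,1],[-0.001,0,0,0,0,1.0,1],[-0.001,0,0,0,0,1.0,-1],[-0.001,0,0,0,0,1.0,-1],[-0.001,0,0,0,0,1.0,-1],[-0.001,0,0,0,0,1.0,-1],[-0.001,0,0,0,0,1.0,-1],[-0.001,0,0,0,0,1.0,-1]]]'
python3 -m inch '[[[0,0,0,0,0,0.17,-1],[0,0,0,0,0,0.34,-1],[0,0,0,0,0,0.51,-1],[0,0,0,0,0,0.68,-1],[0,0,0,0,0,0.8,-1],[0,0,0,0,0,0.8,-1],[0,0,0,0,0,0.8,-1],[0,0,0,0,0,0.8,1],[0,0,0,0,0,0.8,1],[0,0,0,0,0,0.8,1],[0,0,0,0,0,0.8,1],[0,0,0,0,0,0.8,1]]]'
python3 look.py w4.png
```

```text
clock: 9.0
eef_pos: [0.5146, -0.1662, 0.0699]
tool_rot: [0.0, 0.516, 0.857, 0.0]
ft_force: [-0.6, 0.7, 3.0]
width: 0.0077
finger_force: 60.0
clock: 10.5
eef_pos: [0.5143, -0.1663, 0.0696]
tool_rot: [-0.0, 0.809, 0.588, -0.0]
ft_force: [0.4, -0.2, 0.4]
width: 0.0854
finger_force: 0.0
t 10.55 eef [ 0.5144 -0.1663  0.0696] j [-0.43  0.59  1.01  1.76 -0.56  1.11  0.46]
[[ 0.308  0.951 -0.   ]
 [ 0.951 -0.308  0.   ]
 [-0.    -0.    -1.   ]]
spot 0.62 [ 0.5182 -0.1622  0.0903] tool [ 0.005   0.0023 -0.0207]
n 800 1853 zmax 0.10259512043911354 rect ((516.61767578125, -165.45274353027344), (50.24657440185547, 10.01602554321289), 72.17506408691406)
red [ 0.5126 -0.1782  0.0995] brass [ 0.5202 -0.1544  0.0975] heading deg -107.53681528665801 tool x heading 72.06913311317449
centre in tool [ 0.0015  0.0018 -0.0174]
```

View pics/w4.png

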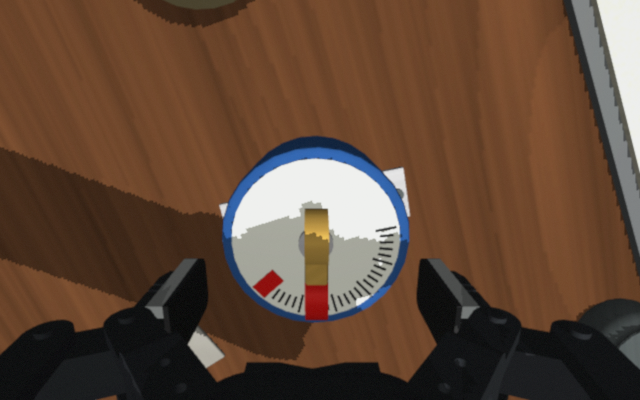

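The key and tool are aligned, with red at (316,300) and the mark at (267,283), about 45-49° still to go. One more turn of 0.78 rad, after a regrip.

```bash
python3 -m inch '[[[0.001,0.001,0,0,0,0,-1],[0.001,0.001,0,0,0,0,-1],[0.001,0.001,0,0,0,0,-1],[0.001,0.001,0,0,0,0,-1],[0.001,0.001,0,0,0,0,-1],[0.001,0.001,0,0,0,0.17,-1],[0.001,0.001,0,0,0,0.34,-1],[0.001,0.001,0,0,0,0.51,-1],[0.001,0.001,0,0,0,0.68,-1],[0.001,0.001,0,0,0,0.78,-1],[0.001,0.001,0,0,0,0.78,-1],[0.001,0.001,0,0,0,0.78,-1]]]'
python3 -c "
from h import *
s=robot.get_state();print(s['joints'].round(2),s['wrist_torque'].round(3))"
python3 -m inch '[[[0,0,0,0,0,0,1],[0,0,0,0,0,0,1],[0,0,0,0,0,0,1],[0,0,0,0,0,0,1],[0,0,0,0,0,0,1],[0,0,0,0,0,0,1]]]'
python3 look.py w5.png
```

```text
clock: 12.15
eef_pos: [0.518, -0.1671, 0.0699]
tool_rot: [0.002, 0.972, 0.237, 0.002]
ft_force: [4.9, -2.5, -3.5]
width: 0.0082
finger_force: 59.6
[-0.51  0.7   1.19  1.76 -0.7   1.18 -0.2 ] [-0.612 -0.914  0.008]
clock: 12.9
eef_pos: [0.5158, -0.1656, 0.0696]
tool_rot: [-0.0, 0.972, 0.237, 0.0]
ft_force: [0.8, 0.3, -0.5]
width: 0.0851
finger_force: 0.0
t 12.95 eef [ 0.5157 -0.1656  0.0696] j [-0.51  0.7   1.19  1.76 -0.7   1.18 -0.2 ]
[[ 0.888  0.46  -0.   ]
 [ 0.46  -0.888  0.   ]
 [ 0.    -0.    -1.   ]]
spot 0.65 [ 0.5156 -0.1622  0.0903] tool [ 0.0015 -0.0031 -0.0207]
n 769 1843 zmax 0.10201927839350441 rect ((518.0659790039062, -165.7957763671875), (48.810604095458984, 10.016654014587402), 27.441558837890625)
red [ 0.5057 -0.1723  0.0996] brass [ 0.5277 -0.1608  0.0976] heading deg -152.335663601249 tool x heading 27.379839573145148
centre in tool [ 0.0019  0.0013 -0.0174]
```

View pics/w5.png

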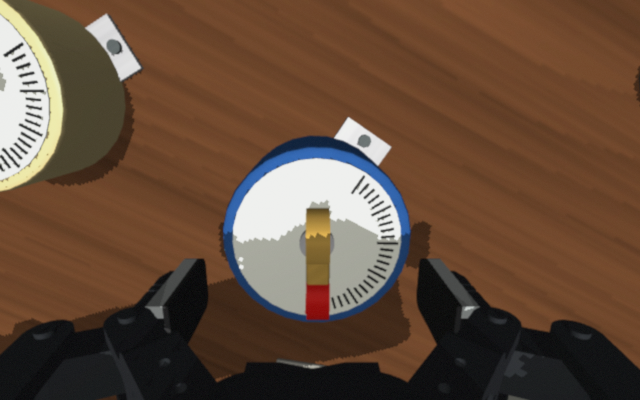

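The red wing at (316,300) now covers the red mark, after about 2.56 rad of turning, and the fingers are clear. I'll lift off and hand in.

```bash
python3 -m inch '[[[0,0,-0.03,0,0,0,1],[0,0,-0.07,0,0,0,1],[0,0,-0.11,0,0,0,1],[0,0,-0.12,0,0,0,1],[0,0,-0.12,0,0,0,1],[0,0,-0.12,0,0,0,1],[0,0,-0.12,0,0,0,1]]]'
python3 look.py w6.png && python3 -c "
from workcell import robot
print(robot.hand_in())"
```

```text
clock: 13.92
eef_pos: [0.515, -0.165, 0.1882]
tool_rot: [-0.001, 0.972, 0.237, -0.001]
ft_force: [-1.0, -0.4, 1.5]
width: 0.0854
finger_force: 0.0
t 13.975 eef [ 0.5151 -0.1651  0.1884] j [-0.55  0.55  1.25  1.6  -0.53  1.38 -0.34]
[[ 0.888  0.46  -0.002]
 [ 0.46  -0.888  0.   ]
 [-0.002 -0.001 -1.   ]]
spot 0.71 [ 0.5157 -0.162   0.0872] tool [ 0.0022 -0.0024  0.1012]
n 268 558 zmax 0.10210890044130144 rect ((517.5055541992188, -166.03273010253906), (49.23577117919922, 9.17448902130127), 27.7550106048584)
red [ 0.5046 -0.1731  0.0994] brass [ 0.5259 -0.1616  0.0981] heading deg -151.7491605029146 tool x heading 27.37622176129293
centre in tool [0.0019 0.002  0.1014]
the job is handed in; nothing more can be done
None
```

I wound the blue timer in three short turns, letting go between them, until the red wing covered the red mark (about 2.56 rad turned by camera measurement). I then released the key, lifted the arm clear and handed the job in at about 14 s; no verdict came back, and the arm never went near the cream and green keys.

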